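# Hold the finishing crate's gate open

### The job

Open the front gate of the small plywood finishing crate and hold it wide so that a workmate can reach in. First release the safety catch (the pair of steel ears nearer the hinge) by pinching its ears together, then pinch the ears of the bolt catch (the pair at the free end) together to draw the bolt, and swing the gate out past its detent until it is at or close to its stop. Finish still holding the gate there with the fingers, as it springs back if let go, and do not disturb the things in the crate or on the bench.

Things in the scene. Friction and masses are not known exactly. Their poses are not given: they have to be found in the camera images.
- crate: Open-topped plywood crate fixed to the bench, 122 mm deep (x) by 248 mm wide (y), walls 140 mm high, posts of 143 mm at the two front corners. Origin: centre of its underside. Its -x side is the front, closed by the gate; z up. A flat steel tongue, 4 mm high, lies on the bench in front of it and carries the sprung detent ball.
- hinge_axis (a point): Point on the gate's vertical hinge axis, 140 mm above the bench, at the crate's front right corner (x -67, y -100 mm in the crate's frame).
- gate: The gate: a framed wooden leaf 16 mm thick (x), 184 mm long (y, from 12 to 196 mm from the hinge axis), from 22 to 140 mm above the bench, with both catches on its top edge. Origin: on the hinge axis at bench height; its y axis points from the hinge along the gate to the free end, z up, -x is its outer face (the way it opens).
- gate_hinge (a joint): Gate angle, rad: 0 shut, grows as it swings out to the crate's front (counterclockwise from above), stop at 1.3. A closing spring of 0.25 to 0.38 N m always acts; a detent from about 0.62 to 0.88 rad adds up to about 1 N m (some 8 N in all at the bolt catch). Let go beyond the detent, the gate falls back and rests on it near 0.8.
- safety_catch (a joint): Travel of the safety catch, m: 0 locked (its blade stops the bolt from being drawn), 0.016 fully pinched. Needs about 6 N and stays where it is put. It moves along the gate's x, from the outer face inwards.
- safety_pinch (a point): Point midway between the outer faces of the safety catch's ears when pinched, 185 mm above the bench (gate frame x 8, y 65 mm). Ears: upright steel plates 8 mm thick (gate x), 20 mm wide, top at 196 mm, free from 160 mm up. Inner ear fixed, far face at gate x +23 mm; outer ear moves, outer face at x -23 mm locked, -7 mm pinched: 46 mm over both ears locked, 30 mm pinched.
- bolt_catch (a joint): Travel of the bolt catch, m: 0 with the bolt shot into the keeper on the post, 0.016 fully pinched; the gate is free from about 0.011. It is blocked until the safety catch is released. Spring of 4.5 N at 0 to 9.3 N at 0.016 drives it back when let go. It moves along the gate's y towards the hinge. The gate may be swung by the pinched ears.
- bolt_pinch (a point): Point midway between the outer faces of the bolt catch's ears when pinched, 185 mm above the bench (gate frame x 0, y 156 mm). Ears: upright steel plates 8 mm thick (gate y), 24 mm wide, top at 196 mm, free from 163 mm up. Ear nearer the hinge fixed, face at gate y 141 mm; the other moves, outer face at y 187 mm shut, 171 mm pinched: 46 mm over both shut, 30 mm pinched.
- paint_tin: Bystander: closed tin, 78 mm diameter, 78 mm high, standing in the crate. Origin: centre of its underside.
- sanding_block: Bystander: sanding block 62x116x34 mm lying in the crate. Origin: centre of its underside.
- mug: Bystander: mug, 80 mm diameter, 94 mm high, on the bench left of the crate. Origin: centre of its underside.
- offcut: Bystander: wooden offcut 45x140x45 mm lying on the bench, nearer the robot and to the left. Origin: centre of its underside.
- tape_measure: Bystander: tape measure 76x94x34 mm on the bench left of the crate. Origin: centre of its underside.
- oil_can: Bystander: copper oil can with a long spout, 84x103x196 mm, on the bench to the right. Origin: centre of its underside.

How it is judged:
By the outcome, as a careful person would: the job done as asked, in the order asked, and still so for the second after the job is handed in, while the arm keeps its last pose, push and grip.
It also fails if it takes over 48 s, if anything falls off the work surface, if the arm or the gripper's body presses on something with over 40 N, if the wrist force passes 120 N, or if a joint passes its speed limit or range.

### The arm

A 6-joint arm with a two-finger parallel gripper is mounted at the origin on the work surface; the furniture and walls round the work are solid. World frame = base frame: x ahead of the robot, y to its left, z up, the work surface at z = 0. Lengths are in m, angles in degrees, forces in N, time in s.
With the tool pointing down it reaches from about 0.4 to 0.825 m from the base axis. Payload 7 kg.
Tool frame: the origin (TCP) lies midway between the tips of the shut fingers; the grasp point (between the pads) lies 19 mm behind it; z points along the fingers, y is the direction in which the jaws open and shut (so a half turn about z gives the same grasp; the last joint's range is limited). The gripper opens to 88 mm and grips with 3 to 60 N. Pads are 19 mm wide; open, the fingers measure 130 mm over their backs; the gripper's body (78 mm by 193 mm) begins 47 mm behind the grasp point.
Start: joints at [92.481, 20.546, 0.682, 0, -70.136, -16.507], TCP at [0.164, 0.655, 0.227] pointing down, gripper open.
Joint ranges: [-176.03, 176.03], [-82.01, 121.73], [-58.28, 71.71], [-173.87, 95.51], [-174.79, -0.11], [-173.66, 173.66]. Speed limits (degrees/s): [136.94, 136.94, 172.46, 180, 180, 180].

### API

Orientations are given as a 3x3 rotation matrix whose columns are the frame's x, y, z axes.
In Python, from rig import robot gives the robot as it stands. Calls block until the motion is done:
- robot.goto(position, orientation): joint-space move of the TCP to a pose.
- robot.servo_line(position, ori=None, speed=0.15): straight line of the TCP; ori=None keeps the orientation; speed is the mean speed in m/s.
- robot.movej(angles): joint-space move.
- robot.move_gripper(opening): opening from 0.0 (shut) to 1.0 (fully open); the grip force is fixed at half the most; returns when the fingers have stopped.
- robot.dwell(seconds).
- robot.ik(position, orientation): joint angles nearest the present ones, or None.
- robot.grab_frame(name): name is "scene" or "top" or "wrist"; returns (picture, depth): 480x640x3 uint8, red, green, blue; 480x640 float32, m along the optical axis (not along the pixel's ray), 0 where there is no reading.
- robot.camera_info(name): a dict with "vfov" (degrees; the focal length in pixels is half the picture's height over the tangent of half this angle, whatever the lens; pixels are square), "cx", "cy" (the principal point, pixels), "view" (4x4, takes a point from world to camera coordinates); the wrist camera has in their place "T_tool_cam" (4x4, takes a point from camera to tool coordinates, whose origin is the TCP and whose axes are the flange's). Camera axes: x right, y down, z forward; pixel columns grow to the right and rows downward; lengths in m; the calibration is good to about 2 mm. A picture is of the moment at which its call begins: read the wrist's pose just before it. camera_info takes no time and is no camera call.
A pose or a line that the arm cannot do raises robot.Unreachable and nothing moves.
- robot.job_done(): hands the job in, once; it reports no verdict.
Readings, each from a call of its own:
- robot.read_t(): time.
- robot.read_qpos(): joint angles.
- robot.read_qvel(): joint speeds.
- robot.read_effort(): joint torques, N m.
- robot.read_position(): TCP position.
- robot.read_tcp_rot(): TCP orientation.
- robot.read_force(): force on the tool from outside, world axes, zero at the start.
- robot.read_ft_torque(): the same for the moment, N m.
- robot.read_grip_width(): opening from 0.0 (shut) to 1.0 (fully open).
Only numpy, scipy, OpenCV 4.12 (cv2) and the standard library are available. Lean on these libraries where they do the work, as an engineer would, in place of code of your own. Each camera call takes 0.05 s, during which the arm holds its last target. There are 200 camera calls.

## Working session

There is one attempt and no reset: what is moved stays moved. The work goes in short steps, each a Python script; the robot and the scene stay as the last script left them, time stands still between calls to the robot, and variables do not carry over. Pictures are saved under pics/ and viewed, about 8 in all and at most 12, crops included, and the job is handed in when it is done.

```bash
ls; mkdir -p pics
python3 - <<'E'
from rig import robot
import cv2,numpy as np
for n in ("scene","top"):
    p,d=robot.grab_frame(n); np.savez(n+".npz",p=p,d=d); cv2.imwrite(f"pics/{n}.png",p[...,::-1]); print(n,robot.camera_info(n))
print(robot.camera_info("wrist"),robot.read_t(),robot.read_tcp_rot())
E
```

```text
pics
scene {'vfov': 45.22084411355678, 'cx': 312.95128664278707, 'cy': 240.03966589797056, 'view': array([[ 0.90422963, -0.42700171, -0.00619058, -0.4417169 ],
       [-0.28665023, -0.596145  , -0.74996186,  0.2343336 ],
       [ 0.31654451,  0.67991226, -0.6614521 ,  1.54476381],
       [ 0.        ,  0.        ,  0.        ,  1.        ]])}
top {'vfov': 43.70432007242466, 'cx': 318.80021859367974, 'cy': 233.41334640852662, 'view': array([[ 2.57808279e-03, -9.99996107e-01,  1.06704230e-03,
        -3.72687527e-02],
       [-9.81016316e-01, -2.73605773e-03, -1.93905908e-01,
         5.18682841e-01],
       [ 1.93908072e-01, -5.46880422e-04, -9.81019551e-01,
         1.58712401e+00],
       [ 0.00000000e+00,  0.00000000e+00,  0.00000000e+00,
         1.00000000e+00]])}
{'vfov': 58.37763786589326, 'cx': 314.2815286432228, 'cy': 239.2061311540857, 'T_tool_cam': array([[-1.40521224e-04, -9.65367550e-01, -2.60893608e-01,
         7.01614458e-02],
       [ 9.99999965e-01, -1.94284664e-04,  1.80283800e-04,
         1.12349729e-04],
       [-2.24727757e-04, -2.60893573e-01,  9.65367543e-01,
        -1.57369949e-01],
       [ 0.00000000e+00,  0.00000000e+00,  0.00000000e+00,
         1.00000000e+00]])} 0.1 [[ 9.70169279e-01 -2.42428389e-01 -2.15714687e-04]
 [-2.42428445e-01 -9.70168218e-01 -1.44150597e-03]
 [ 1.40182437e-04  1.45080018e-03 -9.99998938e-01]]
```

View pics/scene.png

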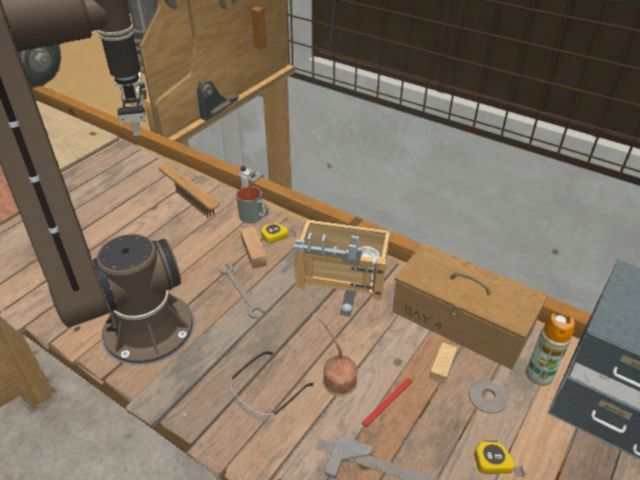

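View pics/top.png

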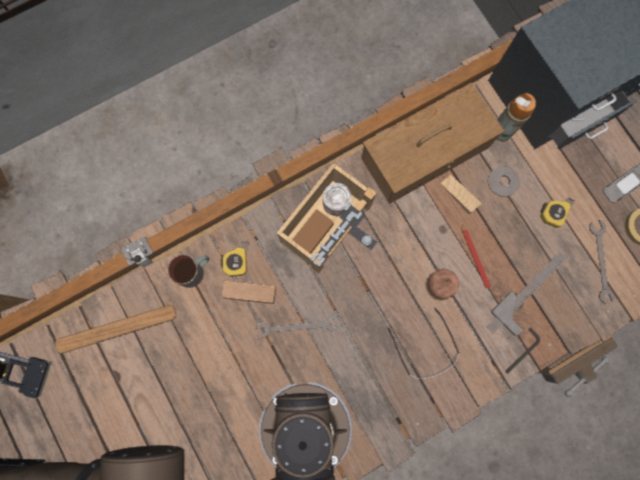

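The top view shows the crate at about (328,215). The gate runs from the hinge near (372,190) to the free end near (318,262), with the tongue at (365,240). Next I'll locate it roughly and look closer with the wrist camera.

```bash
cat > h.py <<'E'
import numpy as np,cv2
from rig import robot
def cam(name,T=None):
    i=robot.camera_info(name); f=240/np.tan(np.radians(i["vfov"]/2))
    if name=="wrist":
        W=np.eye(4); W[:3,:3]=robot.read_tcp_rot(); W[:3,3]=robot.read_position(); M=W@i["T_tool_cam"]
    else: M=np.linalg.inv(i["view"])
    return f,i["cx"],i["cy"],M
def cloud(d,c):
    f,cx,cy,M=c; v,u=np.mgrid[:480,:640]
    P=np.stack([(u-cx)/f*d,(v-cy)/f*d,d],-1); return P@M[:3,:3].T+M[:3,3]
def onplane(u,v,z,c):
    f,cx,cy,M=c; r=M[:3,:3]@np.array([(u-cx)/f,(v-cy)/f,1]); o=M[:3,3]; return o+r*(z-o[2])/r[2]
def look(name,fn):
    c=cam(name); p,d=robot.grab_frame(name); cv2.imwrite(fn,p[...,::-1]); return p,d,c
def down(yaw): # tool z down, tool x at given yaw (rad), y = z cross x
    x=np.array([np.cos(yaw),np.sin(yaw),0]); z=np.array([0,0,-1.]); return np.stack([x,np.cross(z,x),z],1)
E
python3 - <<'E'
from h import *
a=np.load("top.npz"); c=cam("top"); W=cloud(a["d"],c)
for u,v in [(372,190),(318,262),(340,165),(282,232)]: print(onplane(u,v,.14,c),W[v,u])
sub=W[150:280,265:390].reshape(-1,3)
e=sub[(sub[:,2]>.165)&(sub[:,2]<.21)]; print(len(e),e.min(0),e.max(0),e.mean(0))
print("maxz",sub[:,2].max())
u=e[:,:2]-e[:,:2].mean(0); w,V=np.linalg.eigh(u.T@u); print(np.degrees(np.arctan2(V[1,1],V[0,1])),w)
q=robot.read_qpos();print(q)
E
```

```text
[ 0.61760307 -0.17505919  0.14      ] [ 0.61613463 -0.17456524  0.14535153]
[ 0.42652295 -0.03397074  0.14      ] [ 0.42407405 -0.03398172  0.15649229]
[ 0.68574248 -0.09142063  0.14      ] [ 0.73176409 -0.09678093 -0.00413526]
[0.50460781 0.0593455  0.14      ] [0.50630405 0.05987281 0.13151623]
182 [ 0.41760594 -0.14159124  0.16513806] [ 0.56599516 -0.0138023   0.20296811] [ 0.49577199 -0.08220989  0.18777983]
maxz 1.6576151172508804
142.9315293518629 [0.028735   0.53683438]
[ 9.24827030e+01  2.05857228e+01  6.39471132e-01 -1.69331717e-02
 -7.01357284e+01 -1.65068573e+01]
```

Run:
```python
from h import *
H=np.array([.615,-.172]);g=np.radians(143.5)
def pt(x,y,a=0):
    t=g+a; ey=np.array([np.cos(t),np.sin(t)]); ex=np.array([np.sin(t),-np.cos(t)]); return H+x*ex+y*ey
np.set_printoptions(precision=1,suppress=True)
for s in (0,np.pi):
    print("saf",s,robot.ik([*pt(.008,.065),.166],down(g+s)),robot.ik([*pt(.008,.065),.3],down(g+s)))
    for a in np.linspace(0,1.3,5): print("bolt",a,pt(0,.156,a),robot.ik([*pt(0,.156,a),.166],down(g+np.pi/2+s+a)))
robot.goto([*pt(.008,.09),.33],down(g+0)) if 0 else None
q=None
for s in (0,np.pi):
    q=robot.ik([*pt(.008,.1),.33],down(g+s)); print(q)
```

```text
saf 0 [   6.7   14.5  -16.3    0.   -59.2 -133.2] [   6.7    9.5   -4.7    0.   -75.8 -133.2]
bolt 0.0 [ 0.5 -0.1] [ 13.6   6.5 -26.5   0.  -57.  -50.1]
bolt 0.325 [ 0.5 -0.1] [  8.5   5.3 -27.9   0.  -56.8 -26.4]
bolt 0.65 [ 0.5 -0.2] [  2.2   6.  -27.    0.  -56.9  -1.5]
bolt 0.9750000000000001 [ 0.5 -0.2] [ -3.9   8.7 -23.8   0.  -57.4  23.2]
bolt 1.3 [ 0.5 -0.3] [ -8.6  12.6 -18.9   0.  -58.5  46.5]
saf 3.141592653589793 [  6.7  14.5 -16.3   0.  -59.2  46.8] [  6.7   9.5  -4.7   0.  -75.8  46.8]
bolt 0.0 [ 0.5 -0.1] [ 13.6   6.5 -26.5   0.  -57.  129.9]
bolt 0.325 [ 0.5 -0.1] [  8.5   5.3 -27.9   0.  -56.8 153.6]
bolt 0.65 [ 0.5 -0.2] None
bolt 0.9750000000000001 [ 0.5 -0.2] [  -3.9    8.7  -23.8    0.   -57.4 -156.8]
bolt 1.3 [ 0.5 -0.3] [  -8.6   12.6  -18.9    0.   -58.5 -133.5]
[   9.3    5.7   -5.4    0.   -78.9 -135.8]
[  9.3   5.7  -5.4   0.  -78.9  44.2]
```

Run:
```python
from h import *
H=np.array([.615,-.172]);g=np.radians(143.5)
ey=np.array([np.cos(g),np.sin(g)]); ex=np.array([np.sin(g),-np.cos(g)])
robot.goto([*(H+.09*ey),.34],down(g+np.pi))
p,d,c=look("wrist","pics/w1.png"); np.savez("w1.npz",p=p,d=d,M=c[3]); print(robot.read_t(),robot.read_position())
W=cloud(d,c); m=(W[...,2]>.17)&(W[...,2]<.2)&(d>0)
n,l,s,_=cv2.connectedComponentsWithStats(m.astype(np.uint8))
for i in range(1,n):
    if s[i,4]>150:
        P=W[l==i]; top=P[P[:,2]>.193]
        (r)=cv2.minAreaRect(((top if len(top)>30 else P)[:,:2]*1000).astype(np.float32)); print(s[i],P.mean(0).round(4),P[:,2].max(),len(top),r)
```

```text
3.1917 [ 0.54284816 -0.11788952  0.33981258]
[282 195  13  33 367] [ 0.561  -0.1078  0.1913] 0.19709512490126474 252 ((560.0265502929688, -106.30294799804688), (7.279604434967041, 19.498228073120117), 52.44955825805664)
[330 196  13  33 351] [ 0.5398 -0.1353  0.1919] 0.196775728096603 248 ((538.5293579101562, -135.0568084716797), (7.887033939361572, 19.063276290893555), 49.517581939697266)
[296 299  32  21 585] [ 0.4872 -0.0741  0.1871] 0.19667483174564931 221 ((486.2503356933594, -73.10045623779297), (23.076478958129883, 6.678377151489258), 52.53740692138672)
```

View pics/w1.png

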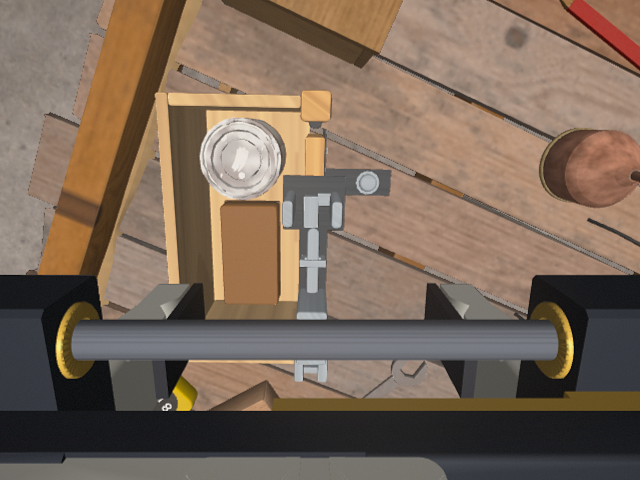

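The wrist view shows the safety ears at about (288,210) and (336,210), and the bolt's fixed ear at (306,308). Their spacings agree with the given sizes (36 mm measured against 38, 79 against 80), so gate yaw is about 143.0° and the hinge is at about (0.6016, -0.160). Next is the safety catch.

```bash
cat >> h.py <<'E'
H=np.array([.6016,-.160]);g=np.radians(143.0)
def pt(x,y,a=0):
    t=g+a; ey=np.array([np.cos(t),np.sin(t)]); ex=np.array([np.sin(t),-np.cos(t)]); return H+x*ex+y*ey
def st(s): print(s,"t%.1f"%robot.read_t(),robot.read_position().round(4),"F",np.round(robot.read_force(),1),"w%.3f"%robot.read_grip_width(),flush=True)
E
python3 - <<'E'
from h import *
a=np.load("top.npz"); W=cloud(a["d"],cam("top"))[255:340,400:480].reshape(-1,3); W=W[(W[:,2]>.03)&(W[:,2]<.25)]; print("oil",W.min(0),W.max(0),W[W[:,2]>.12])
R=down(g+np.pi); P=pt(.008,.065)
robot.goto([*P,.25],R); st("above")
robot.servo_line([*P,.167],speed=.08); st("down")
robot.move_gripper(.30); st("pinched")
F=robot.read_force()
robot.move_gripper(1.0); st("open")
robot.servo_line([*P,.25],speed=.12)
robot.goto([*pt(0,.10),.34],R)
p,d,c=look("wrist","pics/w2.png"); W=cloud(d,c); m=(W[...,2]>.17)&(W[...,2]<.2)&(d>0)
n,l,s,_=cv2.connectedComponentsWithStats(m.astype(np.uint8))
for i in range(1,n):
    if s[i,4]>150:
        Q=W[l==i]; top=Q[Q[:,2]>.193]
        if len(top)>30: print(s[i],len(top),cv2.minAreaRect((top[:,:2]*1000).astype(np.float32)))
st("look")
E
```

```text
oil [ 0.23526391 -0.41207943  0.03027527] [ 0.4217337  -0.32171222  0.20114774] [[ 0.38136104 -0.36552084  0.13817905]
 [ 0.38179217 -0.36885502  0.13460181]
 [ 0.37756537 -0.35808161  0.14864249]
 [ 0.37728592 -0.36008468  0.1510916 ]
 [ 0.3781284  -0.36416673  0.14394333]
 [ 0.37853525 -0.36745602  0.14052192]
 [ 0.37438322 -0.35428064  0.15416142]
 [ 0.37373493 -0.35558499  0.15984756]
 [ 0.37426199 -0.35907114  0.15533183]
 [ 0.37532981 -0.36359272  0.14612321]
 [ 0.37051015 -0.34918097  0.16594536]
 [ 0.37104675 -0.35267281  0.16127805]
 [ 0.37027737 -0.35371858  0.16811468]
 [ 0.37209325 -0.35965249  0.15217971]
 [ 0.36763512 -0.34591099  0.16917493]
 [ 0.36740706 -0.34796359  0.17127429]
 [ 0.36762341 -0.35085258  0.16939993]
 [ 0.36358212 -0.33795708  0.18315201]
 [ 0.36347602 -0.34021546  0.18417564]
 [ 0.36481807 -0.34521584  0.17205273]
 [ 0.36540999 -0.34882318  0.16674036]
 [ 0.36089395 -0.33500782  0.18505651]
 [ 0.36091448 -0.33750053  0.18492853]
 [ 0.36108038 -0.34027123  0.18346033]
 [ 0.3581221  -0.33189333  0.1878199 ]
 [ 0.35771895 -0.33357271  0.19165723]
 [ 0.3
[... 266 characters left out ...]
]
above t3.6 [ 0.5548 -0.1146  0.2505] F [-0.4 -0.1  0.4] w0.999
down t4.8 [ 0.5549 -0.1145  0.1676] F [ 0.3 -0.5  0.8] w1.002
pinched t5.8 [ 0.5543 -0.1148  0.1671] F [-1.8 -2.9  1. ] w0.329
open t6.9 [ 0.5545 -0.1145  0.167 ] F [-1.2  0.5  0.5] w0.998
[284 159  13  31 359] 269 ((559.7582397460938, -106.34667205810547), (7.817414283752441, 19.03537940979004), 52.10670471191406)
[315 159  12  31 337] 272 ((546.5651245117188, -123.66184997558594), (7.722701072692871, 19.023033142089844), 48.66938018798828)
[300 267  31  20 576] 263 ((485.401611328125, -72.92366027832031), (22.664274215698242, 7.173331260681152), 52.234291076660156)
look t8.3 [ 0.5213 -0.0996  0.3393] F [ 0.6  0.7 -0.1] w0.996
```

View pics/w2.png

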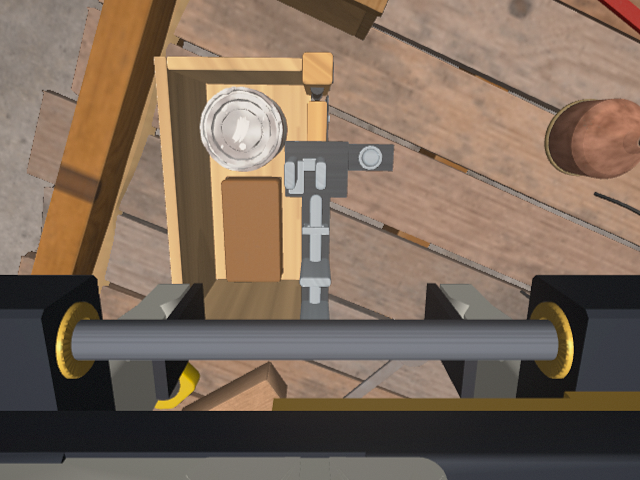

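The safety catch is released: ear spacing went from 36 to 22 mm, with the outer ear now at about (320,175). Next I pinch the bolt and make a small test swing.

Run:
```python
from h import *
R=lambda a:down(g+np.pi/2+a); P=pt(0,.156)
robot.goto([*P,.25],R(0)); st("above")
robot.servo_line([*P,.167],speed=.08); st("down")
robot.move_gripper(.30); st("pinched")
if robot.read_grip_width()<.40:
    for a in (.07,.14,.21):
        robot.servo_line([*pt(0,.156,a),.167],R(a),speed=.05); st(a)
```

```text
above t9.7 [ 0.4771 -0.0662  0.2497] F [-0.5 -0.6 -0.3] w1.005
down t10.9 [ 0.4774 -0.0661  0.1675] F [-0.6  0.2 -0.2] w1.004
pinched t11.9 [ 0.4764 -0.066   0.167 ] F [-4.8  3.6  5.2] w0.337
0.07 t12.3 [ 0.4699 -0.0751  0.167 ] F [-5.5  4.   5.5] w0.340
0.14 t12.6 [ 0.4641 -0.0845  0.167 ] F [-5.5  3.7  6.1] w0.339
0.21 t13.0 [ 0.4591 -0.0943  0.167 ] F [-5.9  3.3  7.6] w0.339
```

Run:
```python
from h import *
R=lambda a:down(g+np.pi/2+a)
for a in np.append(np.arange(.28,1.27,.07),1.27):
    robot.servo_line([*pt(0,.156,a),.167],R(a),speed=.05)
    F=robot.read_force()[:2]; t=g+a; ey=np.array([np.cos(t),np.sin(t)]); ex=np.array([np.sin(t),-np.cos(t)])
    print("%.2f Fx %.1f Fy %.1f w %.3f"%(a,F@ex,F@ey,robot.read_grip_width()),flush=True)
    if robot.read_grip_width()<.28 or np.linalg.norm(F)>40: print("stop");break
st("end")
for n in ("top","wrist","scene"):
    p,d,c=look(n,f"pics/e_{n}.png"); np.savez(f"e_{n}.npz",d=d)
p=cv2.imread("pics/e_top.png")[130:310,220:480]; q=cv2.imread("pics/e_scene.png")[180:420,230:420]
a=cv2.resize(p,(780,540)); cv2.imwrite("pics/e1.png",cv2.resize(p,(780,540))); cv2.imwrite("pics/e2.png",cv2.resize(q,(475,600)))
```

```text
0.28 Fx 1.9 Fy 6.3 w 0.338
0.35 Fx 1.4 Fy 5.9 w 0.339
0.42 Fx 1.1 Fy 6.9 w 0.337
0.49 Fx 2.2 Fy 6.9 w 0.334
0.56 Fx 2.1 Fy 7.5 w 0.341
0.63 Fx 2.3 Fy 6.7 w 0.337
0.70 Fx 1.8 Fy 6.7 w 0.339
0.77 Fx 0.3 Fy 6.7 w 0.337
0.84 Fx -5.4 Fy 5.5 w 0.336
0.91 Fx 2.9 Fy 5.7 w 0.338
0.98 Fx 2.7 Fy 5.3 w 0.341
1.05 Fx 2.7 Fy 5.6 w 0.337
1.12 Fx 3.8 Fy 5.4 w 0.335
1.19 Fx 3.5 Fy 5.3 w 0.337
1.26 Fx 3.4 Fy 5.2 w 0.336
1.27 Fx 3.2 Fy 6.1 w 0.341
end t18.7 [ 0.4735 -0.252   0.1671] F [-6.8 -1.   5.4] w0.341
```

View pics/e2.png

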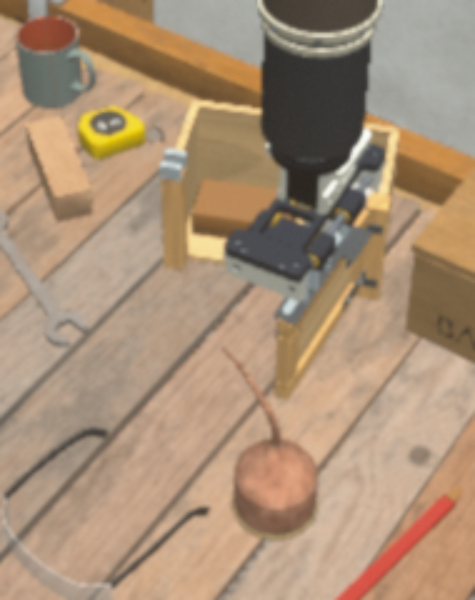

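View pics/e_wrist.png

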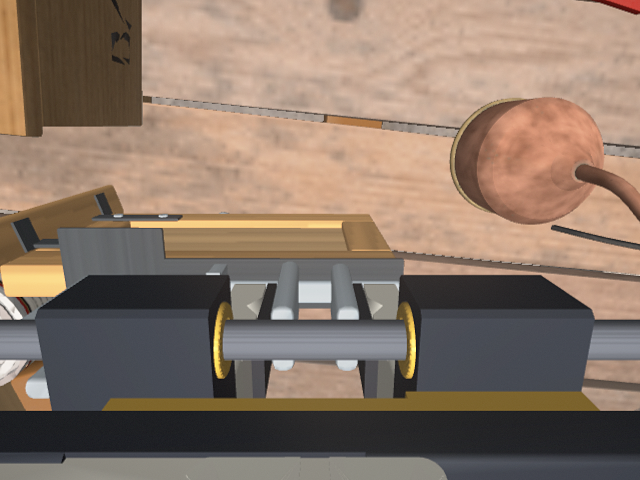

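The gate is wide open, with its outer top edge running level at row 260 of the wrist view, parallel to the jaws. Both bolt ears are between the fingers at (285,320) and (345,320), and the oil can and the crate's contents have not moved. I'll check that the hold is steady, then hand in.

Run:
```python
from h import *
robot.dwell(1.0); st("hold"); robot.job_done()
```

```text
hold t19.9 [ 0.4735 -0.2519  0.1671] F [-5.6 -0.3  5.5] w0.337
the job is handed in; nothing more can be done
```

The gate is open to about 1.27 rad, against its stop at 1.3, and the fingers still hold it by the pinched bolt ears. I handed the job in at about 20 s of the 48 s.

- **Safety catch:** I pinched it first. The measured spacing between ear centres went from 36 mm to 22 mm, which is full travel.
- **Bolt catch:** I then pinched it to about 30 mm over both ears, which is fully drawn, and it stayed there through the whole swing.
- **Swing:** The detent showed as a force change near 0.84 rad. Beyond it the spring pulled steadily at about 3 N.
- **Last checks:** After a one-second hold, the position and grip had not changed, and the sideways force was about 6 N. The last pictures show the gate wide open with the ears in the fingers, and I saw nothing moved in the crate or on the bench. I judged that by eye only.

The 1.27 rad comes from the arm's pose and the measured hinge position; I did not measure the gate's angle separately. No check failed or disagreed.

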